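# Pry the E-clip off a rover wheel's axle with a hook pick

### The arm

A 6-joint arm with a two-finger parallel gripper is mounted at the origin on the work surface. World frame = base frame: x ahead of the robot, y to its left, z up, the work surface at z = 0. Lengths are in m, angles in rad, forces in N, time in s.
With the tool pointing down it reaches from about 0.275 to 0.825 m from the base axis. Payload 4.9 kg.
Tool frame: the origin (TCP) lies between the finger pads; the fingertips stand 11 mm ahead of it and the grasp point (between the pads) lies 8 mm behind it; z points along the fingers, y is the direction in which the jaws open and shut (so a half turn about z gives the same grasp; the last joint's range is limited). The gripper opens to 85 mm and grips with 20 to 120 N. Pads are 22 mm wide; open, the fingers measure 114 mm over their backs; the gripper's body (76 mm by 85 mm) begins 54 mm behind the grasp point. The pads swing forward as they close: fully open they stand 13 mm farther back than shut.
Start: joints at [-1.293, 0.326, -0.193, 1.052, 0, 1.437], TCP at [0.22, -0.504, 0.242] pointing down, gripper open.
Joint ranges: [-2.65, 2.65], [-0.97, 1.79], [-1.3, 1.35], [-1.93, 2.1], [-1.47, 1.37], [-3.14, 3.14]. Speed limits (rad/s): [2.57, 2.57, 3.14, 3.14, 3.14, 3.14].

### API

Orientations are given as a rotation vector (axis times angle).
In Python, from station import r gives the robot as it stands. Calls block until the motion is done:
- r.move_pose(position, orientation): joint-space move of the TCP to a pose.
- r.servo_line(position, rotation=None, speed=0.15): straight line of the TCP; rotation=None keeps the orientation; speed is the mean speed in m/s.
- r.goto_joints(angles): joint-space move.
- r.gripper_open() and r.clamp(): open the fingers fully, or close them until they stop; the grip force is fixed at half the most.
- r.pause(seconds).
- r.inverse_kinematics(position, orientation): joint angles nearest the present ones, or None.
- r.state(): the state.
- r.capture(name): name is "scene" or "top"; returns a dict with "frame" (384x512x3 uint8, red, green, blue), "vfov" (degrees; the focal length in pixels is half the picture's height over the tangent of half this angle, whatever the lens; pixels are square), "cx", "cy" (the principal point, pixels), "k1" (the pictures are not rectified: a ray, as slopes to the right and down, at radius r is drawn at 1 + k1 r^2 times it, then the intrinsics apply), "pose" (4x4, takes a point from camera to world coordinates). Camera axes: x right, y down, z forward; pixel columns grow to the right and rows downward; lengths in m; the calibration is good to about 2 mm. A picture is of the moment at which its call begins. There is no depth.
A pose or a line that the arm cannot do raises r.MotionError and nothing moves.
- r.sign_off(): hands the job in, once; it reports no verdict.
The state is a dict: "time_s": time; "q": joint angles; "joint_vel": joint speeds; "effort": joint torques, N m; "eef_pos": TCP position; "ee_rot": TCP orientation; "force": force on the tool from outside, world axes, zero at the start; "wrist_torque": the same for the moment, N m; "finger_gap": finger opening in m.
Only numpy, scipy, OpenCV 4.12 (cv2) and the standard library are available. Lean on these libraries where they do the work, as an engineer would, in place of code of your own. Each camera call takes 0.05 s, during which the arm holds its last target. There are 200 camera calls.

### The job

The wheel of this rover is held on its upright stub axle by a sprung E-clip: take the hook pick, whose shank is a little bent, from its rest, feel its tip down into one of the clip's two windows beside the axle and draw the clip out of its groove, back first, until it lies loose on the wheel's face, fully clear of the axle but still inside the wheel's raised rim. Work gently, so that the pick never digs into the axle or wheel or overstrains the clip, and touch the clip with nothing but the pick. Then lay the pick back on its rest the way it lay, and leave the multimeter, screw dish and screwdriver alone.

Things in the scene. Friction and masses are not known exactly. Their poses are not given: they have to be found in the camera images.
- axle_top (a point): Centre of the top end of the upright steel stub axle, fixed in a flange on the desk, wheel around it. Its end is a plain cylinder, 24 mm diameter, 5.4 mm high; below that comes the groove (20 mm diameter, 2.6 mm high) that the clip sits in, down to the wheel's face. z up. Press no harder than 6 N on axle or wheel with the pick.
- wheel_face (a point): Point on the axle's axis level with the wheel's flat, bare aluminium disc face, 8 mm below axle_top, 56 mm above the desk. The wheel is 130 mm across and has a raised rim lip, 5 mm high, 51 to 56 mm from the axis. It may spin on the axle, which does no harm. z up.
- clip_mid (a point): Centre (mid-thickness) of the E-clip: flat dark spring-steel ring, 2 mm thick, 42 mm outside, lying on the wheel face in the groove, centred on the axle. Closed back along its -x, open mouth along +x, z up. Rim band 16.5 to 21 mm radius; three prongs reach in to 10 mm radius: a middle one, 7 mm wide, along -x, and one 118 degrees either side of it on sprung arms.
- window_l (a point): Point in the clip's left window, clip axes, 12.7 mm along -x and 6.5 mm along +y of clip_mid. A window is the open gap between middle and side prong, 4.5 mm wide radially: from the axle's end (12 mm radius) to the rim band (16.5 mm); its bottom is the wheel face. A pick tip in it, drawn along -x, seats against rim and middle prong.
- window_r (a point): The same in the right window (6.5 mm along -y). Drawn along -x from either window, the clip's arms spread over some 6 mm of travel against some 5 to 8 N (do not exceed 20 N), then it snaps out and slides on the wheel face; it is off the axle when its centre is 16 mm from the axis and touches the rim lip at about 30 mm.
- pick_grip (a point): Middle of the hook pick's handle, where to grip it. The pick lies level on its rest, this point 50 mm above the desk, z up, x towards the hook. Handle black, flat-sided, 14 mm wide (y), 16 mm high (z), from x = -55 to +51 mm of this point. 62 g. The bent shank is stiff.
- shank_root (a point): Where the steel shank (5 mm thick) leaves the handle, 52 mm ahead (+x) of pick_grip, same axes. It runs 43 mm along +x, then bends straight down into the hook, its round-ended tip (2.4 mm thick, last 10 mm) 25 mm below. That is the straight shank: this one has been bent up or down here in use, by up to 0.15 rad, so the tip sits up to 7 mm higher or lower and 4 mm farther or nearer.
- rest: Fixed plywood rest of the pick; origin under it, x along the lying pick towards its hook, z up. Base 116 x 60 x 8 mm. Two posts, 8 mm thick, at x = -42 and +44 mm carry the handle in notches 20 mm wide, floor 42 mm, cheeks 52 mm above the desk. The lying pick's grip point is over the origin within 4 mm.
- meter: Yellow multimeter, 150 x 75 x 34 mm, lying on the desk, origin at the centre of its underside. A bystander.
- dish: Round steel dish with screws, 76 mm across, 16 mm high, origin at the centre of its underside. A bystander.
- driver: Screwdriver with a red handle lying on the desk to the left of the work. A bystander.
Not all that is in view belongs to the job. Leave any orange or yellow look-alike of the part that bears pick_grip alone.

How it is judged:
By the outcome, as a careful person would: the job done as asked, in the order asked, and still so for the second after the job is handed in, with the robot touching nothing.
It also fails if it takes over 58 s, if anything falls off the work surface, if the arm or the gripper's body presses on something with over 40 N, if the wrist force passes 120 N, or if a joint passes its speed limit or range.

## Working session

There is one attempt and no reset: what is moved stays moved. The work goes in short steps, each a Python script; the robot and the scene stay as the last script left them, time stands still between calls to the robot, and variables do not carry over. Pictures are saved under pics/ and viewed, about 8 in all and at most 12, crops included, and the job is handed in when it is done.

```bash
ls; mkdir -p pics
cat > h.py <<'E'
import numpy as np, cv2
from station import r
def cap(n,save=None):
    c=r.capture(n)
    if save: cv2.imwrite('pics/'+save,c['frame'][:,:,::-1])
    return c
def f_(c): return c['frame'].shape[0]/2/np.tan(np.radians(c['vfov'])/2)
def ray(c,u,v):
    f=f_(c); d=np.array([(u-c['cx'])/f,(v-c['cy'])/f]); s=d.copy()
    for _ in range(30): s=d/(1+c['k1']*(s@s))
    P=np.array(c['pose']); w=P[:3,:3]@np.array([s[0],s[1],1]); return P[:3,3],w/np.linalg.norm(w)
def onz(c,u,v,z):
    o,d=ray(c,u,v); return o+d*(z-o[2])/d[2]
def proj(c,p):
    P=np.array(c['pose']); q=P[:3,:3].T@(np.array(p)-P[:3,3]); s=q[:2]/q[2]; s=s*(1+c['k1']*(s@s)); return s*f_(c)+[c['cx'],c['cy']]
def tri(rs):
    A=np.zeros((3,3));b=np.zeros(3)
    for o,d in rs:
        M=np.eye(3)-np.outer(d,d);A+=M;b+=M@o
    return np.linalg.solve(A,b)
E
python3 - <<'E'
from h import *
for n in('scene','top'):
    c=cap(n,n+'0.png'); print(n,c['vfov'],c['cx'],c['cy'],c['k1'],np.round(c['pose'],3).tolist())
s=r.state();print(s)
a=cv2.imread('pics/scene0.png');b=cv2.imread('pics/top0.png')
E
```

```text
pics
scene 49.99000017799096 257.5965012434199 191.9003202845666 -0.010913829064409587 [[-0.064, 0.551, -0.832, 1.542], [0.998, 0.035, -0.054, 0.156], [-0.001, -0.834, -0.552, 0.786], [0.0, 0.0, 0.0, 1.0]]
top 48.38389992074535 254.65402252812694 198.18143495138224 0.004005863639330066 [[0.011, -0.994, 0.112, 0.366], [-1.0, -0.012, -0.004, 0.07], [0.006, -0.112, -0.994, 1.099], [0.0, 0.0, 0.0, 1.0]]
{'time_s': 0.1, 'q': array([-1.29324213e+00,  3.26879290e-01, -1.93490546e-01,  1.05198780e+00,
       -1.77666416e-05,  1.43661236e+00]), 'joint_vel': array([-0.00033181, -0.00197136,  0.00331065, -0.00126554,  0.00014851,
        0.00059434]), 'effort': array([ 8.28313969e-04, -4.44238579e+01,  2.63038713e+01,  7.91874540e-03,
       -1.06010475e-04,  3.15484108e-06]), 'eef_pos': array([ 0.21998603, -0.50353971,  0.2415724 ]), 'ee_rot': array([-3.07373066e+00, -6.41879927e-01,  2.03392094e-04]), 'force': array([-0.3540729 , -0.24489466,  0.36803124]), 'wrist_torque': array([-0.06854058, -0.06262859,  0.00502746]), 'finger_gap': 0.08555749691760148}
```

View pics/scene0.png

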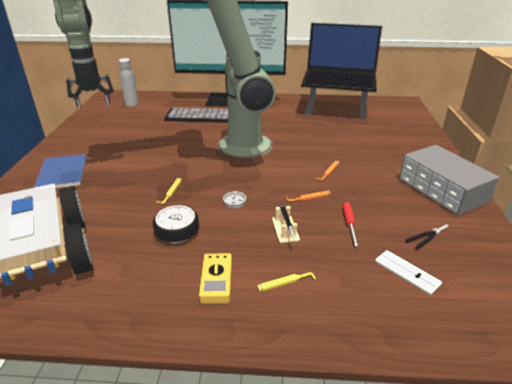

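View pics/top0.png

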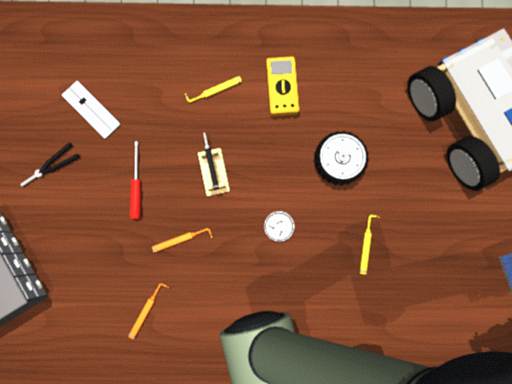

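Run:
```python
from h import *
a=cv2.imread('pics/scene0.png');b=cv2.imread('pics/top0.png')
z=lambda im,x,y,w,h,s:cv2.resize(im[y:y+h,x:x+w],None,fx=s,fy=s,interpolation=cv2.INTER_CUBIC)
A=z(b,321,136,40,37,10)          # 400x370 wheel top
B=z(b,185,130,50,70,5)          # 250x350 -> rest
C=z(a,150,200,52,30,7.69)[:230,:400]
D=z(a,265,195,40,50,5) 
im=np.zeros((600,800,3),np.uint8)
im[:370,:400]=A; im[:350,400:650]=B; im[370:600,:C.shape[1]]=C; im[350:600,400:600]=D
cv2.imwrite('pics/z1.png',im)
```

```text
(no output)
```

View pics/z1.png

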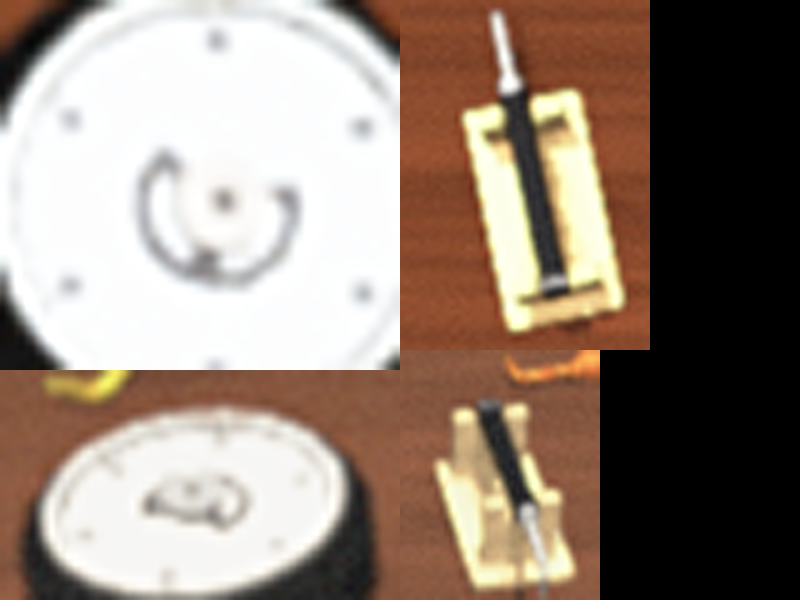

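```bash
cat > meas.py <<'E'
from h import *
from scipy.optimize import least_squares
fs=[cap('top') for _ in range(6)]; c=fs[0]
im=np.mean([f['frame'] for f in fs],0).astype(np.float32)
g=im.mean(2)
# rivets + ring: darkness in the face, upsampled
S=8
def up(u0,v0,w,h): return cv2.resize(im[v0:v0+h,u0:u0+w],None,fx=S,fy=S,interpolation=cv2.INTER_CUBIC)
def px(x,y,u0,v0): return u0+(x+.5)/S-.5, v0+(y+.5)/S-.5
u0,v0=316,131; G=up(u0,v0,52,52).mean(2)
bg=cv2.morphologyEx(G,cv2.MORPH_CLOSE,np.ones((41,41)))
D=bg-G
n,lab,st,cen=cv2.connectedComponentsWithStats((D>18).astype(np.uint8))
riv=[];
O=onz(c,342.2,156.1,.056)
for i in range(1,n):
    m=lab==i; w=D*m; yy,xx=np.nonzero(m); ww=w[yy,xx]
    x,y=(xx*ww).sum()/ww.sum(),(yy*ww).sum()/ww.sum()
    p=onz(c,*px(x,y,u0,v0),.056); d=np.linalg.norm(p-O)
    if d<.06: print(i,st[i,4],np.round(px(x,y,u0,v0),2),np.round(p,4),round(d*1e3,1))
    if .03<d<.05 and 20<st[i,4]<700: riv.append(p)
riv=np.array(riv)
f=least_squares(lambda q:np.hypot(riv[:,0]-q[0],riv[:,1]-q[1])-q[2],[*O[:2],.04]);print('rivet fit',f.x,f.fun*1e3)
yy,xx=np.nonzero(D>25); P=np.array([onz(c,*px(x,y,u0,v0),.0585) for x,y in zip(xx,yy)]); W=D[yy,xx]
A=f.x[:2]; d=np.hypot(*(P[:,:2]-A).T); s=(d>.014)&(d<.026)
f2=least_squares(lambda q:(np.hypot(P[s,0]-q[0],P[s,1]-q[1])-.01875)*W[s],A);print('ring fit',f2.x)
th=np.degrees(np.arctan2(P[:,1]-f2.x[1],P[:,0]-f2.x[0]))
s=(d>.015)&(d<.023); h,e=np.histogram(th[s],36,(-180,180),weights=W[s]); print('rim',list(zip(e.astype(int),h.astype(int))))
s=(d>.0125)&(d<.0155); h,e=np.histogram(th[s],36,(-180,180),weights=W[s]); print('prong',list(zip(e.astype(int),h.astype(int))))
# handle
u1,v1=190,138; C=up(u1,v1,40,60); m=(C.max(2)<80).astype(np.uint8)
n,lab,st,cen=cv2.connectedComponentsWithStats(m); i=1+np.argmax(st[1:,4])
yy,xx=np.nonzero(lab==i); (bx,by),(bw,bh),ba=r_=cv2.minAreaRect(np.c_[xx,yy].astype(np.float32))
b=cv2.boxPoints(r_); print('handle px',[np.round(px(x,y,u1,v1),2).tolist() for x,y in b],np.round([onz(c,*px(x,y,u1,v1),.058) for x,y in b],4).tolist(), np.round(onz(c,*px(bx,by,u1,v1),.058),4))
E
python3 meas.py
```

```text
1 18994 [350.34 152.03] [ 0.6018 -0.1712  0.056 ] 23.0
2 4784 [352.79 144.35] [ 0.6214 -0.1776  0.056 ] 40.3
3 371 [342.21 139.52] [ 0.6334 -0.1513  0.056 ] 42.2
4 194 [325.62 144.69] [ 0.6197 -0.1098  0.056 ] 49.9
5 308 [327.59 147.44] [ 0.6127 -0.1147  0.056 ] 42.1
6 366 [356.77 148.29] [ 0.6115 -0.1874  0.056 ] 41.8
7 5937 [341.38 158.93] [ 0.584  -0.1487  0.056 ] 7.5
8 43 [322.07 154.32] [ 0.5951 -0.1008  0.056 ] 50.2
9 550 [342.95 155.55] [ 0.5926 -0.1527  0.056 ] 2.4
10 319 [327.51 164.09] [ 0.5706 -0.1141  0.056 ] 42.1
11 475 [358.84 167.61] [ 0.5627 -0.1918  0.056 ] 49.9
12 307 [356.84 164.84] [ 0.5696 -0.1869  0.056 ] 42.1
14 359 [342.11 172.84] [ 0.5491 -0.1501  0.056 ] 42.2
rivet fit [ 0.59116465 -0.15076319  0.04402954] [-1.81031584  5.87801124 -1.98610376 -2.14252689 -2.03285585  5.91959736
 -1.91425905 -1.91154721]
ring fit [ 0.59148977 -0.15080609]
rim [(np.int64(-180), np.int64(10730)), (np.int64(-170), np.int64(10967)), (np.int64(-160), np.int64(9352)), (np.int64(-150), np.int64(8338)), (np.int64(-140), np.int64(9678)), (np.int64(-130), np.int64(9205)), (np.int64(-12
[... 1662 characters left out ...]
(np.int64(50), np.int64(5231)), (np.int64(60), np.int64(1409)), (np.int64(70), np.int64(0)), (np.int64(80), np.int64(0)), (np.int64(90), np.int64(0)), (np.int64(100), np.int64(0)), (np.int64(110), np.int64(0)), (np.int64(120), np.int64(0)), (np.int64(130), np.int64(0)), (np.int64(140), np.int64(443)), (np.int64(150), np.int64(5052)), (np.int64(160), np.int64(8946)), (np.int64(170), np.int64(7439))]
handle px [[204.22000122070312, 147.8800048828125], [210.44000244140625, 146.74000549316406], [217.25999450683594, 183.9600067138672], [211.0500030517578, 185.10000610351562]] [[0.6073, 0.1923, 0.058], [0.6103, 0.1769, 0.058], [0.5172, 0.158, 0.058], [0.5142, 0.1732, 0.058]] [0.562  0.1751 0.058 ]
```

```bash
cat >> h.py <<'E'
from scipy.spatial.transform import Rotation as Ro
def ori(yaw,flip,pitch=0):
    s=-1 if flip else 1
    y=s*np.array([-np.sin(yaw),np.cos(yaw),0]); z=np.array([0,0,-1.]); x=np.cross(y,z)
    return Ro.from_matrix(np.c_[x,y,z]).as_rotvec()
YG=np.arctan2(.019,.0931); GP=np.array([.5588,.1744,.042])
AX=np.array([.5913,-.1508]); YB=np.radians(164.5); B=np.array([np.cos(YB),np.sin(YB)]); YW=YB-np.pi
E
python3 - <<'E'
from h import *
for fl in(0,1):
    for p,y in((GP,YG),([.486,-.1217,.08],YW)):
        q=r.inverse_kinematics(p,ori(y,fl)); print(fl,None if q is None else np.round(q,2))
fl=1 if abs((r.inverse_kinematics(GP,ori(YG,1)) if r.inverse_kinematics(GP,ori(YG,1)) is not None else [9]*6)[5])<abs((r.inverse_kinematics(GP,ori(YG,0)) if r.inverse_kinematics(GP,ori(YG,0)) is not None else [9]*6)[5]) else 0
print('flip',fl); open('flip','w').write(str(fl))
r.move_pose(GP+[0,0,.13],ori(YG,fl)); print(r.state()['time_s'])
r.servo_line(GP,speed=.12); print(r.state()['time_s'],r.state()['force'])
r.clamp(); s=r.state(); print(s['time_s'],s['finger_gap'],s['eef_pos'],s['force'])
r.servo_line(GP+[0,0,.10],speed=.12); s=r.state(); print(s['time_s'],s['force'],s['eef_pos'])
a=cap('scene','s2.png');b=cap('top','t2.png')
r.pause(0)if 0 else None
z=lambda im,x,y,w,h,s:cv2.resize(im[y:y+h,x:x+w],None,fx=s,fy=s,interpolation=cv2.INTER_CUBIC)
tip=np.append(GP[:2]+.095*np.array([np.cos(YG),np.sin(YG)]),.15-.025); print(proj(a,tip),proj(b,tip))
ua,va=proj(a,tip).astype(int);ub,vb=proj(b,tip).astype(int); print(ua-25,va-30,ub-25,vb-30)
im=np.hstack([z(a['frame'],ua-25,va-30,50,60,8),z(b['frame'],ub-25,vb-30,50,60,8)])
cv2.imwrite('pics/z2.png',im[:,:,::-1])
E
```

```text
0 [ 0.18  0.59 -0.34  0.64  0.   -0.02]
0 [-0.39  0.41 -0.53  0.62  0.   -0.12]
1 [ 0.18  0.59 -0.34  0.64  0.    3.12]
1 [-0.39  0.41 -0.53  0.62  0.    3.02]
flip 0
3.0917
4.325 [ 0.8618937  -0.05171135  0.64372505]
4.975 0.013006978570356787 [0.55897369 0.1744648  0.04225922] [ 0.33892933 -0.51975942  2.79649174]
5.9583 [-0.32917579  0.35665485 -0.76986891] [0.55818526 0.17427544 0.14119768]
[293.18938888 215.08469561] [201.0057528  122.61436862]
268 185 176 92
```

View pics/z2.png

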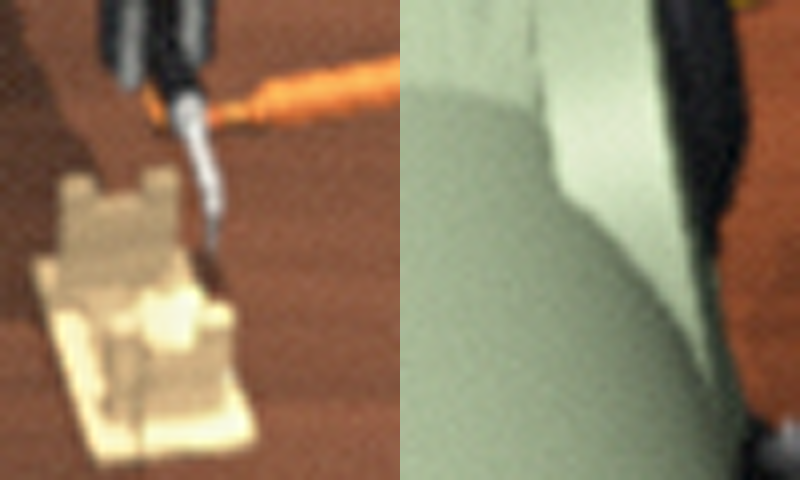

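```bash
cat >> h.py <<'E'
def F(n=3):
    v=[]
    for _ in range(n): r.pause(.01); v.append(r.state()['force'])
    return np.mean(v,0)
def guard(dirn,dist,step,thr,speed=.03,rot=None,cum=True,vec=None):
    """step along dirn until force change along -dirn exceeds thr; returns (hit, eef, df)"""
    d=np.array(dirn,float); f0=F(5); p=np.array(TGT[0]); n=int(round(dist/step)); df=np.zeros(3)
    for i in range(n):
        p=p+d*step; TGT[0]=p; r.servo_line(p,rot,speed); df=F()-f0
        if (-df@d if vec is None else np.linalg.norm(df))>thr: return True,r.state()['eef_pos'],df
    return False,r.state()['eef_pos'],df
TGT=[None]
E
python3 - <<'E'
from h import *
c=r.capture('scene') if 0 else None
P0=np.append(AX+B*(.035+.095),.13); o=ori(YW,0)
r.move_pose(P0,o); print(r.state()['time_s'])
a=cap('scene','s3.png');b=cap('top','t3.png')
P0[2]=.095; r.servo_line(P0,speed=.12); r.pause(.2)
TGT[0]=P0; print(r.state()['time_s'],F(),F())
t=r.state()['time_s']
print(guard([0,0,-1],.012,.001,1.0)); s=r.state(); print(s['time_s']-t,s['eef_pos'],TGT[0])
z=lambda im,x,y,w,h,s:cv2.resize(im[y:y+h,x:x+w],None,fx=s,fy=s,interpolation=cv2.INTER_CUBIC)
d=cap('scene','s4.png')
im=np.hstack([z(d['frame'],150,175,50,70,8),z(b['frame'],315,110,50,70,8)])
cv2.imwrite('pics/z3.png',im[:,:,::-1])
E
```

```text
7.225
7.9667 [-0.1044766   0.35891744 -0.53503008] [-0.32695415  0.28521213 -0.13402262]
(False, array([ 0.46599106, -0.11602982,  0.08294973]), array([-0.21176831, -0.41046746, -0.49973254]))
3.3415999999999997 [ 0.46599106 -0.11602982  0.08294973] [ 0.46602804 -0.11605901  0.083     ]
```

View pics/z3.png

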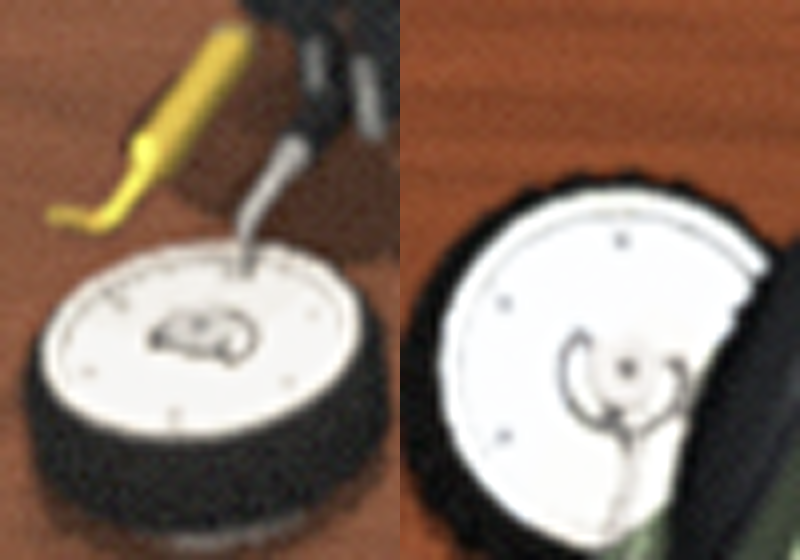

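Run:
```python
from h import *
d=r.capture('scene'); o,w=ray(d,150+247/8,175+275/8); n=np.array([-B[1],B[0],0])
t=((np.append(AX,0)-o)@n)/(w@n); p=o+w*t; print('tip ray in plane',p,'radius',(p[:2]-AX)@B)
TGT[0]=r.state()['eef_pos'].copy(); TGT[0]=np.array([.46602804,-.11605901,.083])
t=r.state()['time_s']
print(guard([0,0,-1],.018,.0012,1.0,speed=.06)); print(r.state()['time_s'],TGT[0])
```

```text
tip ray in plane [ 0.55335714 -0.14027751  0.05745294] radius 0.039374911503552226
(True, array([ 0.46620792, -0.11613284,  0.07716646]), array([-0.86906767, -0.33571915,  2.7032629 ]))
12.875 [ 0.46602804 -0.11605901  0.077     ]
```

```bash
cat >> h.py <<'E'
Y=np.array([-np.sin(YW)*1.0,np.cos(YW)]); FWD=.0923
def tcp(rad,y,z): return np.append(AX+B*(rad+FWD)+Y*y,z)   # tip at clip coords (-rad,y)
def loc(p): q=np.array(p)[:2]-AX; return q@B-FWD, q@Y
E
python3 - <<'E'
from h import *
Z=.0825
r.servo_line(np.array([*r.state()['eef_pos'][:2],Z]),speed=.05)
r.servo_line(tcp(.017,0,Z),speed=.08); r.pause(.1); TGT[0]=tcp(.017,0,Z)
h,p,df=guard(np.append(-B,0),.008,.0006,1.0,speed=.05)
print(h,np.round(loc(p),5),df,df[:2]@B,r.state()['time_s'])
if h:
    r.servo_line(tcp(.017,0,Z),speed=.06); r.servo_line(tcp(.015,.008,Z),speed=.06); r.pause(.1);TGT[0]=tcp(.015,.008,Z)
    h,p,df=guard(np.append(-B,0),.009,.0006,1.0,speed=.05)
    print(h,np.round(loc(p),5),df,df[:2]@B,df[:2]@Y,r.state()['time_s'])
    r.servo_line(tcp(.015,.008,Z),speed=.06);print(r.state()['time_s'])
E
```

```text
True [1.262e-02 2.000e-05] [-1.5708607   0.28775915  0.48666974] 1.5906294956860256 15.8833
True [0.00931 0.00812] [-1.12984995  1.03092243  0.69467904] 1.3642598539495112 0.6914889872512171 19.3083
19.5583
```

Run:
```python
from h import *
W=tcp(.0118,.0074,.0825); r.servo_line(W,speed=.06); r.pause(.1); TGT[0]=W
h,p,df=guard([0,0,-1],.0065,.0005,1.0,speed=.05)
print(h,np.round(loc(p),5),p[2],df,r.state()['time_s'])
```

```text
True [0.01171 0.0074 ] 0.07758857160855824 [-0.58764511 -0.13828658  1.25920051] 22.7
```

Run:
```python
from h import *
Z=.0780
r.servo_line(tcp(.0118,.0074,Z),speed=.05); r.servo_line(tcp(.0128,.0050,Z),speed=.05); r.pause(.1)
f0=F(5); print('f',f0); rad=.0128; log=[]
while rad<.0355:
    rad+=.001; r.servo_line(tcp(rad,.0050,Z),speed=.06); df=F(2)-f0; log.append((round(rad*1e3,1),*np.round([df[:2]@B,df[:2]@Y,df[2]],1)))
    if np.linalg.norm(df)>13: print('HIGH');break
print(log); s=r.state(); print(np.round(loc(s['eef_pos']),4),s['eef_pos'][2],s['time_s'])
d=cap('scene','s5.png'); b=cap('top','t5.png')
z=lambda im,x,y,w,h,s:cv2.resize(im[y:y+h,x:x+w],None,fx=s,fy=s,interpolation=cv2.INTER_CUBIC)
im=np.hstack([z(d['frame'],150,185,50,60,8),z(b['frame'],315,125,50,60,8)])
cv2.imwrite('pics/z5.png',im[:,:,::-1])
```

```text
f [-0.23394002 -0.11871587  0.71440987]
[(13.8, np.float64(0.3), np.float64(-0.3), np.float64(-0.7)), (14.8, np.float64(-1.5), np.float64(0.2), np.float64(-0.4)), (15.8, np.float64(-2.2), np.float64(-1.1), np.float64(-1.4)), (16.8, np.float64(-2.5), np.float64(-0.5), np.float64(-1.7)), (17.8, np.float64(-4.3), np.float64(-1.5), np.float64(-1.7)), (18.8, np.float64(-4.7), np.float64(-1.5), np.float64(-1.4)), (19.8, np.float64(-4.9), np.float64(-1.5), np.float64(-1.1)), (20.8, np.float64(-4.3), np.float64(-1.7), np.float64(-0.6)), (21.8, np.float64(-0.8), np.float64(-0.4), np.float64(0.2)), (22.8, np.float64(0.8), np.float64(-0.0), np.float64(0.9)), (23.8, np.float64(0.4), np.float64(0.5), np.float64(-0.1)), (24.8, np.float64(-0.3), np.float64(0.5), np.float64(-0.2)), (25.8, np.float64(0.6), np.float64(0.4), np.float64(0.4)), (26.8, np.float64(-0.1), np.float64(0.3), np.float64(-1.0)), (27.8, np.float64(-0.4), np.float64(0.2), np.float64(-0.6)), (28.8, np.float64(0.5), np.float64(0.4), np.float64(-0.9)), (29.8, np.float64(-0.6), np.float64(0.0), np.float64(-0.5)), (30.8, np.float64(0.1), np.float64(-0.0), np.float64(-1.1)), (31.8, np.float64(-0.6), np.float64(0.2), np.float64(-0.3)), (32.8, np.float64(-0.1), np.float64(0.1), np.float64(-0.8)), (33.8, np.float64(-0.4), np.float64(-0.3), np.float64(0.0)), (34.8, np.float64(-0.8), np.float64(-0.1), np.float64(-0.8)), (35.8, np.float64(0.0), np.float64(-0.3), np.float64(-0.6))]
[0.0359 0.005 ] 0.07799585465419283 29.475
```

View pics/z5.png

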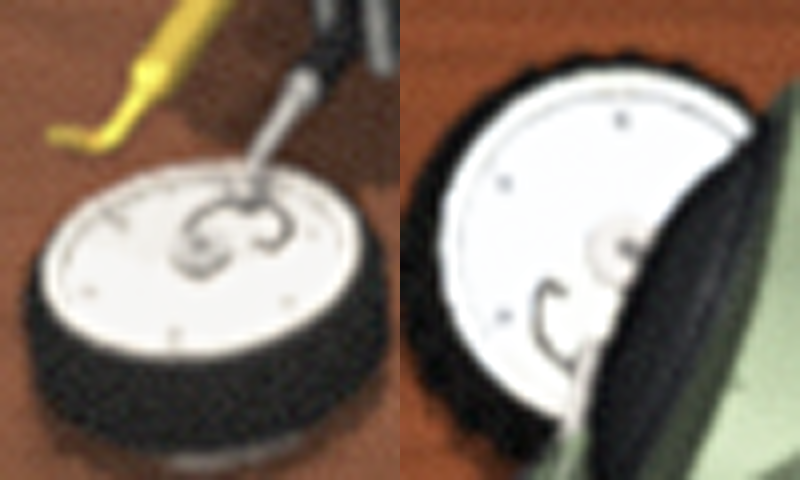

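Run:
```python
from h import *
r.servo_line(tcp(.0350,.0052,.0780),speed=.05); r.servo_line(tcp(.0350,.0052,.13),speed=.1)
r.move_pose(GP+[0,0,.09],ori(YG,0)); s=r.state(); print(s['time_s'],s['force'])
d=cap('scene','s6.png'); b=cap('top','t6.png')
z=lambda im,x,y,w,h,s:cv2.resize(im[y:y+h,x:x+w],None,fx=s,fy=s,interpolation=cv2.INTER_CUBIC)
im=np.hstack([z(d['frame'],150,185,50,60,8),z(b['frame'],315,130,50,60,8)])
cv2.imwrite('pics/z6.png',im[:,:,::-1])
```

```text
31.6417 [-0.28750549  0.43434417 -1.37613271]
```

View pics/z6.png

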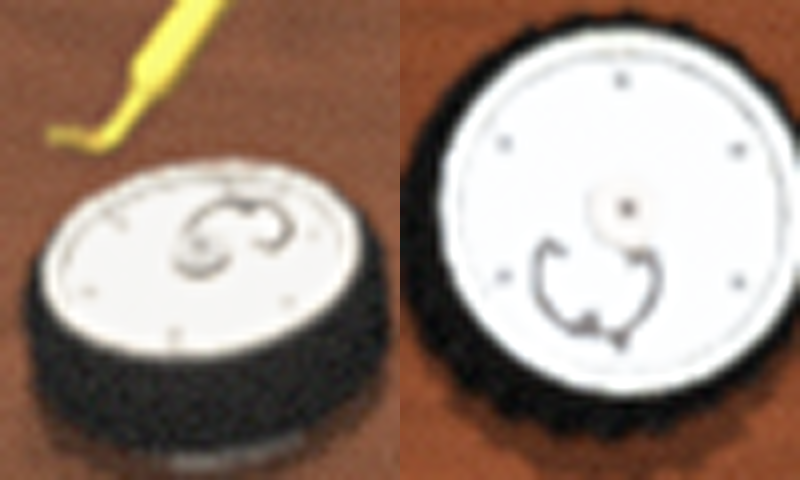

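```bash
python3 - <<'E'
from h import *
r.servo_line(GP+[0,0,.006],speed=.1); r.pause(.1); TGT[0]=GP+[0,0,.006]
print(guard([0,0,-1],.006,.001,2.0,speed=.05)); print(r.state()['time_s'])
r.gripper_open(); r.pause(.2); print(r.state()['time_s'],r.state()['finger_gap'])
r.servo_line(GP+[0,0,.13],speed=.12); print(r.state()['time_s'])
r.goto_joints([-1.293,.326,-.193,1.052,0,1.437]); print(r.state()['time_s'])
d=cap('scene','s7.png'); b=cap('top','t7.png')
a=cv2.imread('pics/top0.png');s0=cv2.imread('pics/scene0.png')
z=lambda im,x,y,w,h,s:cv2.resize(im[y:y+h,x:x+w],None,fx=s,fy=s,interpolation=cv2.INTER_CUBIC)
im=np.hstack([z(a,185,130,50,70,4),z(b['frame'][:,:,::-1],185,130,50,70,4),z(s0,265,190,50,70,4)[:, :200],z(d['frame'][:,:,::-1],265,190,50,70,4)])
im2=cv2.resize(b['frame'][120:200,250:410,::-1],(480,240)); im=np.vstack([im,np.hstack([im2,np.zeros((240,320,3),np.uint8)])])
cv2.imwrite('pics/z7.png',im)
E
python3 meas.py | grep -E "handle"
```

```text
(True, array([0.55898975, 0.17443287, 0.04227624]), array([-0.5491247 , -0.205763  ,  2.99367371]))
34.525
35.425 0.08548722924297678
36.6583
39.35
handle px [[205.64999389648438, 147.38999938964844], [211.49000549316406, 146.64999389648438], [216.25999450683594, 184.1999969482422], [210.41000366210938, 184.9499969482422]] [[0.6086, 0.1888, 0.058], [0.6106, 0.1743, 0.058], [0.5166, 0.1605, 0.058], [0.5145, 0.1748, 0.058]] [0.5623 0.1745 0.058 ]
```

View pics/z7.png

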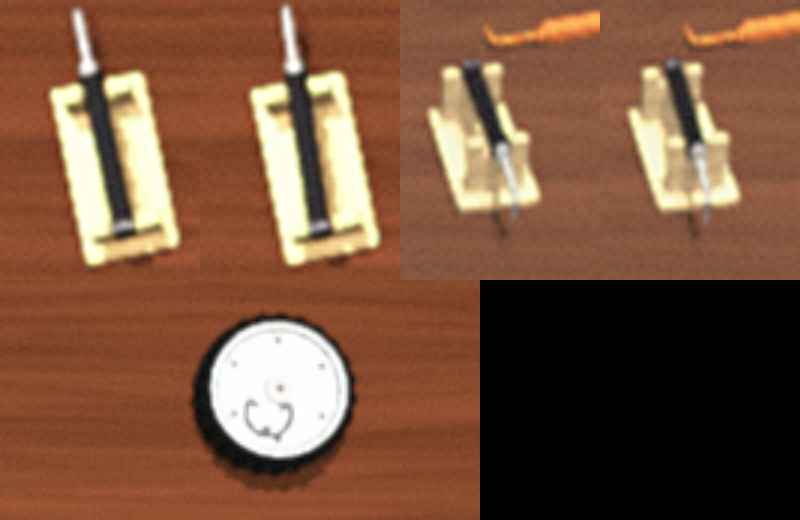

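```bash
python3 -c "
from h import *
r.sign_off(); print(r.state()['time_s'])"
```

```text
the job is handed in; nothing more can be done
the job is handed in; nothing more can be done
```

The E-clip is out of its groove and lies loose on the wheel face. The pick is back on its rest, and I handed the job in at about 40 s of the 58 s allowed.

- **Finding the window:** I touched the pick tip on the wheel face and twice on the axle end, with no reading above about 3 N. This showed the shank bent down by about 0.1 rad. The tip then went down to the wheel face in the left window.
- **Drawing the clip:** I drew it out back first. It peaked at about 5 N, let go after about 6 mm of travel, and slid on freely.
- **Clip position:** The last pictures show its centre about 22 mm from the axis, so it is clear of the axle and inside the rim lip. It turned a little as it slid.
- **Pick on the rest:** It lies in both notches with its centre within about 1 mm of before. It is turned about 3° from how it first lay, because of the slack in the notches, and I left it so.
- **Other objects:** The gripper finished open and away from everything. I kept clear of the multimeter, dish and screwdriver, but did not check their positions in a final picture.

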